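Point out the wrong board and reject its nest

TASK

One of the three nests of the test fixture holds a wrong board, plainly smaller than the other two. Point it out to the inspection camera: bring the fingertips down to just above its middle (within about four centimetres), without touching it, and keep still there for a good two seconds; then press the push key in front of that same nest right down, let it come up and draw away. Touch none of the boards, do not bring the fingers down over the other two, press no other key, and leave the cup, the tape roll and the driver as they are.

Things in the scene. Friction and masses are not known exactly. Their poses are not given: they have to be found in the camera images.
- fixture: Flat aluminium test fixture, fixed to the bench, 190 x 300 mm, plate 12 mm thick. Origin on the bench under it, 5 mm beyond the plate's middle; its x axis points away from the robot side, y to the left, z up. It carries three equal nests in a row along y, 95 mm apart (black walls 6 mm high round a 96 x 58 mm space, long side along x, nest middles at x = +30 mm), and in front of each nest, at x = -68 mm, a push key. It stands at a different place and angle each time.
- small_board_top (a point): Top of the wrong board: a populated green board of only 36 x 50 mm, 12 mm high with its parts, loose on the floor of a nest that is much too large for it. It may lie in any of the three nests. Point on its middle at the height of its tallest parts; z up, y along its long side.
- board_a_top (a point): Top of a large populated green board, 52 x 90 mm, 12 mm high with its parts, loose in a nest: one of the two right ones. Point on its middle at the height of its tallest parts; z up, y along its long side.
- board_b_top (a point): Top of a large populated green board, 52 x 90 mm, 12 mm high with its parts, loose in a nest: one of the two right ones. Point on its middle at the height of its tallest parts; z up, y along its long side.
- nest0_mid (a point): Middle of the floor of the leftmost (robot's left at yaw 0, fixture +y) nest, on the plate's upper face (12 mm above the bench).
- nest1_mid (a point): Middle of the floor of the middle nest, on the plate's upper face (12 mm above the bench).
- nest2_mid (a point): Middle of the floor of the rightmost (fixture -y) nest, on the plate's upper face (12 mm above the bench).
- key0_top (a point): Middle of the top of the grey round push key, 24 mm in diameter, its top 34 mm above the bench when up, standing 10 mm out of a black round housing 40 mm wide, that belongs to the leftmost (robot's left at yaw 0, fixture +y) nest; it goes straight down. The point moves with the key.
- key0 (a joint): Press travel of the push key in front of nest 0, m: 0 released, 0.006 fully down (springs back; about 4 N at the bottom). It counts as pressed beyond 0.004.
- key1_top (a point): Middle of the top of the grey round push key, 24 mm in diameter, its top 34 mm above the bench when up, standing 10 mm out of a black round housing 40 mm wide, that belongs to the middle nest; it goes straight down. The point moves with the key.
- key1 (a joint): Press travel of the push key in front of nest 1, m: 0 released, 0.006 fully down (springs back; about 4 N at the bottom). It counts as pressed beyond 0.004.
- key2_top (a point): Middle of the top of the grey round push key, 24 mm in diameter, its top 34 mm above the bench when up, standing 10 mm out of a black round housing 40 mm wide, that belongs to the rightmost (fixture -y) nest; it goes straight down. The point moves with the key.
- key2 (a joint): Press travel of the push key in front of nest 2, m: 0 released, 0.006 fully down (springs back; about 4 N at the bottom). It counts as pressed beyond 0.004.
- screw_cup_mid (a point): Centre of a white cup of screws, 58 mm wide, 26 mm high, loose on the bench behind the fixture. Bystander.
- tape_roll_mid (a point): Centre of a lying roll of amber tape, 62 mm wide, 19 mm high, loose on the bench behind the fixture. Bystander.
- driver_mid (a point): Centre of a black-handled driver, 163 mm long, 17 mm thick, lying loose on the bench to the right of the fixture. Bystander.
There are look-alikes about, which are no part of the job. What is shaped like the part that bears small_board_top but purple or red is not meant.

How it is judged:
On the way, in this order (a step that is already met when the one before it is completed fails the run):
1. the fingertips dwell just above the middle of the small board (grasp point within 18 mm sideways and less than 75 mm above it) for 1.5 s (horizontal distance between the grasp point and small_board_top below 0.018 m and z of the grasp point in the frame of small_board_top below 0.075 m), for 1.5 s.
2. the key of the small board's nest is pressed down (((horizontal distance between small_board_top and nest0_mid below 0.03 m and value of joint key0 above 0.004 m) or (horizontal distance between small_board_top and nest1_mid below 0.03 m and value of joint key1 above 0.004 m) or (horizontal distance between small_board_top and nest2_mid below 0.03 m and value of joint key2 above 0.004 m))), for 0.05 s.
At the end, for the whole second after the job is handed in: All three boards lie within 8 mm of where they started, all keys are up (under 2 mm), and cup, tape roll and driver are within 15 mm of where they stood (distance of each of small_board_top, board_a_top, board_b_top from where it was at the start of the episode below 0.008 m and value of joint each of key0, key1, key2 below 0.002 m and distance of each of screw_cup_mid, tape_roll_mid, driver_mid from where it was at the start of the episode below 0.015 m); the robot touches nothing.
It fails at once if a board is touched (contact force between any of the fingers, the arm and small_board above 0.2 N or contact force between any of the fingers, the arm and board_a above 0.2 N or contact force between any of the fingers, the arm and board_b above 0.2 N).
It fails at once if a board is shifted or lifted more than 8 mm (distance of any of small_board_top, board_a_top, board_b_top from where it was at the start of the episode above 0.008 m).
It fails at once if the fingers come down over one of the two right boards (grasp point within 30 mm sideways and less than 75 mm above it) ((horizontal distance between the grasp point and board_a_top below 0.03 m and z of the grasp point in the frame of board_a_top below 0.075 m) or (horizontal distance between the grasp point and board_b_top below 0.03 m and z of the grasp point in the frame of board_b_top below 0.075 m)).
It fails at once if the key of another nest is pressed ((horizontal distance between small_board_top and nest0_mid above 0.05 m and value of joint key0 above 0.003 m) or (horizontal distance between small_board_top and nest1_mid above 0.05 m and value of joint key1 above 0.003 m) or (horizontal distance between small_board_top and nest2_mid above 0.05 m and value of joint key2 above 0.003 m)).
It fails at once if the cup, tape roll or driver is moved more than 15 mm (distance of any of screw_cup_mid, tape_roll_mid, driver_mid from where it was at the start of the episode above 0.015 m).
It also fails if it takes over 35 s, if anything falls off the work surface, if the arm or the gripper's body presses on something with over 40 N, if the wrist force passes 120 N, or if a joint passes its speed limit or range.

ROBOT

A 7-joint arm with a two-finger parallel gripper is mounted at the origin on a cart in front of the work surface, level with it; the furniture and walls round the work are solid. World frame = base frame: x ahead of the robot, y to its left, z up, the work surface at z = 0. Lengths are in m, angles in rad, forces in N, time in s.
With the tool pointing down it reaches from about 0.35 to 0.9 m from the base axis. Payload 19.9 kg.
Tool frame: the origin (TCP) lies on the centre line of the jaws, within the pads' length; the fingertips stand 8 mm ahead of it and the grasp point (between the pads) lies 11 mm behind it; z points along the fingers, y is the line along which they close (so a half turn about z gives the same grasp; the last joint's range is limited). The gripper opens to 85 mm and grips with 20 to 120 N. Pads are 22 mm wide; open, the fingers measure 114 mm over their backs; the gripper's body (76 mm by 85 mm) begins 54 mm behind the grasp point. The pads swing forward as they close: fully open they stand 13 mm farther back than shut.
Start: joints at [1.085, 0.417, -0.01, 1.614, 0.005, 1.111, -0.053], TCP at [0.268, -0.564, 0.239] pointing down, gripper open.
Joint ranges: [-2.81, 2.81], [-0.39, 2.02], [-1.27, 1.25], [0.06, 2.57], [-1.19, 4.33], [0.19, 2], [-2.82, 2.82]. Speed limits (rad/s): [1.89, 1.89, 2.39, 2.39, 3.01, 3.01, 3.01].

INTERFACE

Orientations are given as [roll, pitch, yaw] about the fixed x, y, z axes, in that order (R = Rz(yaw) Ry(pitch) Rx(roll)).
In Python, from plant import arm gives the robot as it stands. The module is installed in compiled form; this text tells all that it offers.
- The arm moves only by the tool apply_moves, never from a script. Its argument "series" is a list of rows, each a list of 4 numbers: the shift along the tool's x, y, z in m, then the turn about the tool's z in rad. In form: [[dx, dy, dz, yaw], ...]. A call has 1 to 10 rows; each row is the pose to reach, as a shift and turn from the pose commanded when the call began, along the tool's axes at that moment; what a row does not reach only later rows make up. A row lasts 1/8 s, in which the tool goes at most 62.5 mm and 10.7 degrees, less where a joint would pass 70% of its speed; a pose out of reach is approached as far as the arm can. A call with a gripper value outside its range is refused whole. "grip" is the opening, from 0 (shut) to 1 (fully open), set as the call begins (left out, the last holds). The fingers move at their own pace and stop on an object; "squeeze" is the grip in N (left out, the last holds). Time passes only in rows, so rows that repeat a pose let the fingers close. It gives the time, the measured TCP pose, the force, the opening and the grip force at its end, in the units of the state.
- arm.get_state(): the state, without advancing time (a new reading comes with each control period).
- arm.get_image(name): name is "scene" or "top" or "wrist"; returns (picture, depth): 400x640x3 uint8, blue, green, red; 400x640 float32, m along the optical axis (not along the pixel's ray), 0 where there is no reading.
- arm.calibration(name): a dict with "mtx" (3x3 intrinsics, pixels), "k1" (the pictures are not rectified: a ray, as slopes to the right and down, at radius r is drawn at 1 + k1 r^2 times it, then the intrinsics apply), "T" (4x4, takes a point from camera to world coordinates). Camera axes: x right, y up, looking along -z (the intrinsics and any distortion apply to the point x, -y, -z); pixel columns grow to the right and rows downward; lengths in m; the calibration is good to about 2 mm. A picture is of the moment at which its call begins: read the wrist's pose just before it. calibration takes no time and is no camera call; for the wrist camera it gives the pose at the moment of the call.
- arm.job_done(): hands the job in; it is judged then, once.
The state is a dict: "clock": time; "q": joint angles; "dq": joint speeds; "joint_torque": joint torques, N m; "ee_pos": TCP position; "eef_rot": TCP orientation; "force": force on the tool from outside, world axes, zero at the start; "torque": the same for the moment, N m; "finger_gap": opening from 0.0 (shut) to 1.0 (fully open); "gripper_force": force on a finger pad.
Only numpy, scipy, OpenCV 4.12 (cv2) and the standard library are available. Lean on these libraries where they do the work, as an engineer would, in place of code of your own. Each camera call takes 0.05 s, during which the arm holds its last target. There are 200 camera calls.

## Working session

There is one attempt and no reset: what is moved stays moved. The work goes in short steps, Python scripts to look and compute and a tool call to move; the robot and the scene stay as the last step left them, time stands still between calls to the robot, and variables do not carry over. Pictures are saved under pics/ and viewed, at most 10 in all, crops included, and the job is handed in when it is done.

Besides the shell and the picture viewer there is one more tool, called after "Call:" as name(argument=value, ...), one argument or row to a line, values as JSON. apply_moves: Moves the arm, as the interface text tells. Its arguments: {"type":"object","properties":{"series":{"type":"array","items":{"type":"array","items":{"type":"number"}}},"grip":{"type":"number"},"squeeze":{"type":"number"}},"required":["series"]}

```bash
mkdir -p pics
cat > h.py <<'E'
import numpy as np, cv2
from plant import arm
def ray2plane(cal,u,v,z):
    K=np.array(cal["mtx"]);T=np.array(cal["T"]);k=cal["k1"]
    d=np.array([(u-K[0,2])/K[0,0],(v-K[1,2])/K[1,1]]);s=d.copy()
    for _ in range(20): s=d/(1+k*(s@s))
    r=T[:3,:3]@np.array([s[0],-s[1],-1]);o=T[:3,3]
    return o+r*(z-o[2])/r[2]
E
python3 - <<'E'
from h import *
for n in("top","scene"):
    im,d=arm.get_image(n);cv2.imwrite(f"pics/{n}0.png",im);np.save(n+"0.npy",d)
s=arm.get_state();print(s["clock"],s["ee_pos"],s["eef_rot"],s["finger_gap"])
print(arm.calibration("top"))
E
```

```text
0.1 [ 0.26821009 -0.56417637  0.23870517] [-3.14044058e+00  5.87283160e-05  4.43755985e-01] 0.9988816423752173
{'mtx': array([[519.03555545,   0.        , 318.96168821],
       [  0.        , 519.03555545, 192.28567078],
       [  0.        ,   0.        ,   1.        ]]), 'k1': -0.011160949293694678, 'T': array([[ 0.02765121,  0.99540498, -0.09167515,  0.44158002],
       [-0.99957522,  0.0283783 ,  0.00663697, -0.20756579],
       [ 0.00920806,  0.09145269,  0.99576685,  1.21717056],
       [ 0.        ,  0.        ,  0.        ,  1.        ]])}
```

View pics/top0.png

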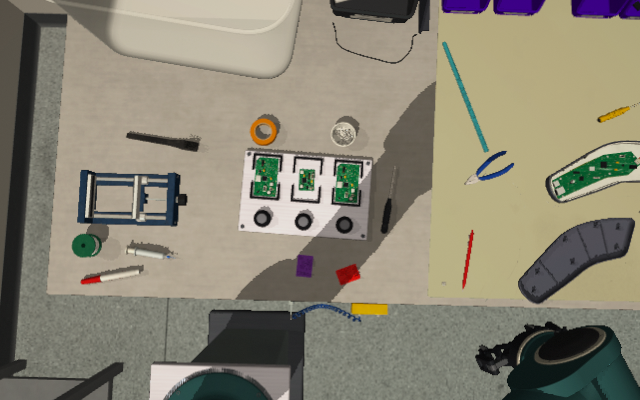

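View pics/scene0.png

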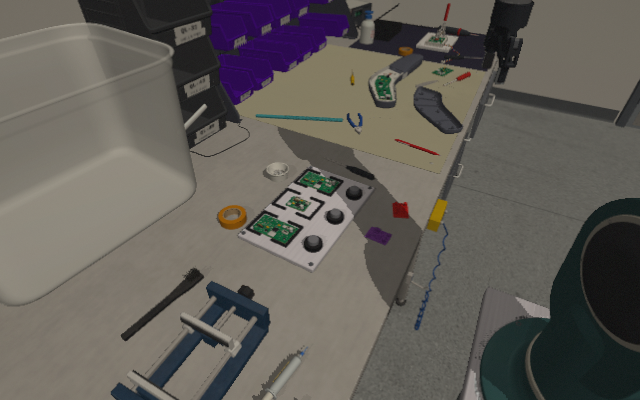

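The top view shows green boards in three nests at about (267,177), (306,180) and (347,183). The purple (305,266) and red (347,274) pieces lie off the fixture and are look-alikes. The small board is the middle one at (306,180), clearly smaller than its neighbours, and its key is at (303,221). I'll measure these and confirm with an enlarged crop.

Run:
```python
from h import *
im=cv2.imread("pics/top0.png");d=np.load("top0.npy");cal=arm.calibration("top")
x0,y0=230,140
c=im[y0:250,x0:385];hsv=cv2.cvtColor(c,cv2.COLOR_BGR2HSV)
g=cv2.inRange(hsv,(40,90,30),(90,255,255));g=cv2.morphologyEx(g,cv2.MORPH_CLOSE,np.ones((5,5)))
P=[]
for k in cv2.findContours(g,0,2)[0]:
    if cv2.contourArea(k)<80: continue
    (u,v),wh,a=cv2.minAreaRect(k);p=ray2plane(cal,u+x0,v+y0,.018);print("board",u+x0,v+y0,wh,a,p.round(4));P.append(p)
# housings: dark discs in lower half, plane z=.024
m=cv2.inRange(hsv[...,2],0,70);m[:62]=0
n,l,st,ce=cv2.connectedComponentsWithStats(cv2.morphologyEx(m,cv2.MORPH_CLOSE,np.ones((7,7))))
for i in range(1,n):
    if 100<st[i,4]<600: u,v=ce[i]+[x0,y0];print("housing",u,v,st[i],ray2plane(cal,u,v,.024).round(4), "depth",d[int(v),int(u)])
cv2.imwrite("pics/crop0.png",cv2.resize(c,None,fx=5,fy=5,interpolation=cv2.INTER_CUBIC))
```

```text
board 306.27486419677734 179.27762603759766 (14.453679084777832, 20.182592391967773) 3.012787342071533 [ 0.5815 -0.1852  0.018 ]
board 346.8308334350586 182.7837677001953 (21.348918914794922, 37.933109283447266) 4.236394882202148 [ 0.576  -0.2797  0.018 ]
board 265.84117126464844 176.5647087097168 (21.551715850830078, 38.27155685424805) 4.39870548248291 [ 0.5851 -0.0911  0.018 ]
housing 262.2105263157895 217.61184210526318 [ 24  70  17  17 152] [ 0.4893 -0.0869  0.024 ] depth 1.1807346
housing 303.0 221.15757575757576 [ 65  73  17  17 165] [ 0.4838 -0.1807  0.024 ] depth 1.1844155
housing 343.94690265486724 224.5132743362832 [106  76  17  18 226] [ 0.4788 -0.2749  0.024 ] depth 1.180286
```

View pics/crop0.png

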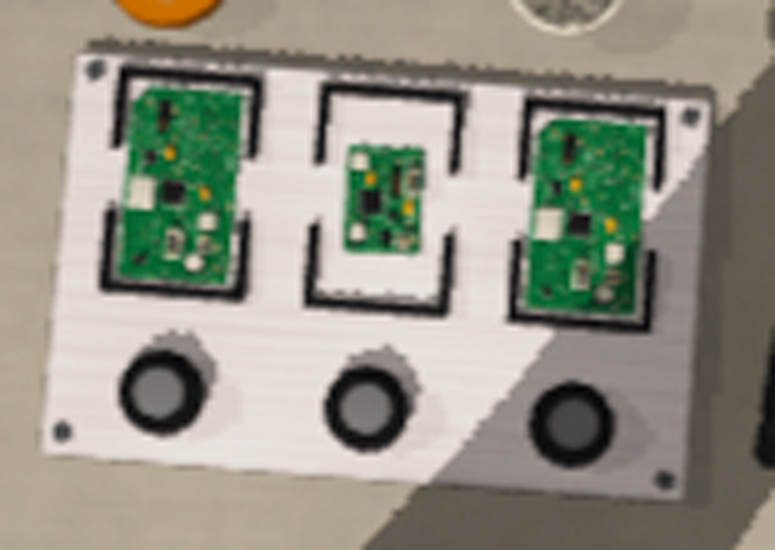

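The crop confirms it: the middle nest holds the small board, at about (0.581, -0.185), and its key is at (0.484, -0.181). I'll close the fingers and travel high to a point above the small board.

Call:
apply_moves(
  series=[
    [0.03,-0.014,0.0,0],
    [0.08,-0.037,0.0,0],
    [0.13,-0.061,0.0,0],
    [0.18,-0.084,0.01,0],
    [0.23,-0.107,0.02,0],
    [0.28,-0.131,0.03,0],
    [0.33,-0.154,0.04,0],
    [0.38,-0.177,0.05,0],
    [0.42,-0.196,0.06,0],
    [0.445,-0.208,0.06,0],
  ],
  grip=0,
)

```text
clock: 1.35
ee_pos: [0.5816, -0.1831, 0.1781]
eef_rot: [-3.14, 0.001, 0.446]
force: [0.3, -0.3, -0.4]
finger_gap: 0.002
gripper_force: 0.0
```

Call:
apply_moves(
  series=[
    [0,0,0,0],
    [0,0,0,0],
    [0,0,0,0],
    [0,0,0,0],
  ],
)

```text
clock: 1.85
ee_pos: [0.5806, -0.1862, 0.1794]
eef_rot: [3.141, 0.0, 0.443]
force: [0.5, -0.8, -0.6]
finger_gap: 0.0
gripper_force: 0.0
```

```bash
cat >> h.py <<'E'
from scipy.spatial.transform import Rotation as R
def to_tool(p):
    s=arm.get_state();return R.from_euler("xyz",s["eef_rot"]).inv().apply(np.array(p)-s["ee_pos"]).round(4)
E
python3 - <<'E'
from h import *
s=arm.get_state();print(s["clock"],s["ee_pos"],s["eef_rot"],s["finger_gap"],to_tool([.581,-.185,.063]))
cal=arm.calibration("wrist");im,d=arm.get_image("wrist");cv2.imwrite("pics/w1.png",im);np.save("w1.npy",d)
im,d=arm.get_image("scene");cv2.imwrite("pics/s1.png",cv2.resize(im[120:300,180:420],None,fx=3,fy=3))
import pickle;pickle.dump(cal,open("w1.pkl","wb"))
E
```

```text
1.85 [ 0.58056746 -0.18624696  0.17935553] [3.14148310e+00 1.58628577e-04 4.42733520e-01] 0.00012401191004317769 [ 0.0009 -0.001   0.1164]
```

View pics/w1.png

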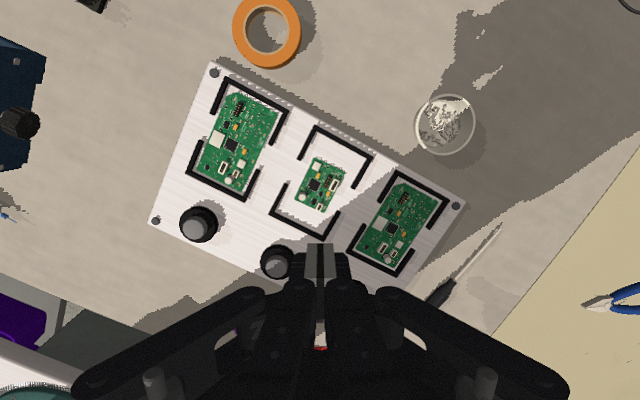

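The wrist view shows the small board at about (320,185), its key at (278,261), and the closed fingertips at (320,250). I'll cross-check the positions from this second view.

Run:
```python
from h import *;import pickle
im=cv2.imread("pics/w1.png");d=np.load("w1.npy");cal=pickle.load(open("w1.pkl","rb"))
g=cv2.inRange(cv2.cvtColor(im,cv2.COLOR_BGR2HSV),(40,90,30),(90,255,255));g=cv2.morphologyEx(g,cv2.MORPH_CLOSE,np.ones((9,9)))
for k in cv2.findContours(g[:290],0,2)[0]:
    if cv2.contourArea(k)<500: continue
    (u,v),wh,a=cv2.minAreaRect(k);print("board",u,v,wh,ray2plane(cal,u,v,.016).round(4))
gr=cv2.medianBlur(cv2.cvtColor(im,cv2.COLOR_BGR2GRAY),3)
for (cx,cy) in((203,226),(280,261)):
    c=gr[cy-25:cy+25,cx-25:cx+25]
    for h in (cv2.HoughCircles(c,cv2.HOUGH_GRADIENT,1,50,param1=100,param2=8,minRadius=9,maxRadius=14)[0] if True else []): 
        u,v=h[0]+cx-25,h[1]+cy-25;print("key",u,v,h[2],ray2plane(cal,u,v,.034).round(4),d[int(v),int(u)])
```

```text
board 396.248046875 224.8413543701172 (45.320472717285156, 82.71142578125) [ 0.5797 -0.2785  0.016 ]
board 319.20001220703125 185.1000213623047 (33.541015625, 46.510215759277344) [ 0.5838 -0.1842  0.016 ]
board 235.48077392578125 140.09616088867188 (54.03401184082031, 88.13822174072266) [ 0.5896 -0.0891  0.016 ]
key 194.5 228.5 12.2 [ 0.4914 -0.0862  0.034 ] 0.30148712
key 275.5 271.5 12.2 [ 0.4817 -0.1808  0.034 ] 0.31534228
```

Call:
apply_moves(
  series=[
    [0.001,-0.001,0.02,0],
    [0.001,-0.001,0.04,0],
    [0.001,-0.001,0.06,0],
    [0.001,-0.001,0.08,0],
    [0.001,-0.001,0.095,0],
    [0.001,-0.001,0.105,0],
    [0.001,-0.001,0.113,0],
    [0.001,-0.001,0.115,0],
    [0.001,-0.001,0.115,0],
    [0.001,-0.001,0.115,0],
  ],
)

```text
clock: 3.2
ee_pos: [0.5816, -0.1842, 0.0647]
eef_rot: [3.141, -0.0, 0.444]
force: [-0.5, 0.8, 0.5]
finger_gap: 0.003
gripper_force: 0.0
```

Call:
apply_moves(
  series=[
    [0,0,0,0],
    [0,0,0,0],
    [0,0,0,0],
    [0,0,0,0],
    [0,0,0,0],
    [0,0,0,0],
    [0,0,0,0],
    [0,0,0,0],
    [0,0,0,0],
    [0,0,0,0],
  ],
)

```text
clock: 4.45
ee_pos: [0.5814, -0.1842, 0.0643]
eef_rot: [-3.142, 0.0, 0.444]
force: [-0.3, -0.3, 0.6]
finger_gap: -0.001
gripper_force: 0.0
```

Call:
apply_moves(
  series=[
    [0,0,0,0],
    [0,0,0,0],
    [0,0,0,0],
    [0,0,0,0],
    [0,0,0,0],
    [0,0,0,0],
    [0,0,0,0],
    [0,0,0,0],
    [0,0,0,0],
    [0,0,0,0],
  ],
)

```text
clock: 5.7
ee_pos: [0.5814, -0.1842, 0.0642]
eef_rot: [-3.141, 0.0, 0.444]
force: [-0.6, -0.1, 0.7]
finger_gap: -0.004
gripper_force: 0.0
```

Run:
```python
from h import *
s=arm.get_state();print(s["clock"],s["ee_pos"],to_tool([.484,-.1807,.065]))
im,d=arm.get_image("scene");cv2.imwrite("pics/s2.png",cv2.resize(im[130:290,200:400],None,fx=4,fy=3.7))
```

```text
5.7 [ 0.58138367 -0.18416231  0.06424233] [-0.0865 -0.0449 -0.0007]
```

View pics/s2.png

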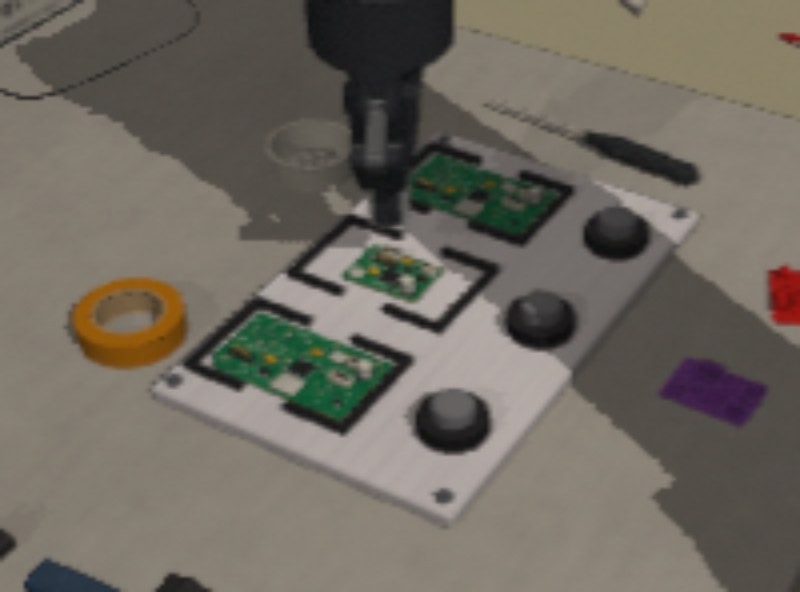

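The tips hover about 3 cm above the small board, and the dwell lasted 2.5 s. Next I go up and over to the middle key.

Call:
apply_moves(
  series=[
    [0,0,-0.02,0],
    [-0.02,-0.01,-0.03,0],
    [-0.045,-0.023,-0.03,0],
    [-0.07,-0.036,-0.03,0],
    [-0.0865,-0.045,-0.025,0],
    [-0.0865,-0.045,-0.01,0],
    [-0.0865,-0.045,0.0,0],
    [-0.0865,-0.045,0.008,0],
    [-0.0865,-0.045,0.012,0],
    [-0.0865,-0.045,0.012,0],
  ],
)

```text
clock: 7.0
ee_pos: [0.484, -0.1806, 0.052]
eef_rot: [-3.141, 0.0, 0.444]
force: [-0.2, -0.3, -0.4]
finger_gap: -0.001
gripper_force: 0.0
```

Run:
```python
from h import *
s=arm.get_state();print(s["clock"],s["ee_pos"],to_tool([.484,-.1807,.036]),s["force"])
im,d=arm.get_image("scene");cv2.imwrite("pics/s3.png",cv2.resize(im[150:290,260:400],None,fx=4,fy=4))
```

```text
7.0 [ 0.48401995 -0.18055217  0.05195237] [-0.0001  0.0001  0.016 ] [-0.19339775 -0.31038857 -0.35699909]
```

View pics/s3.png

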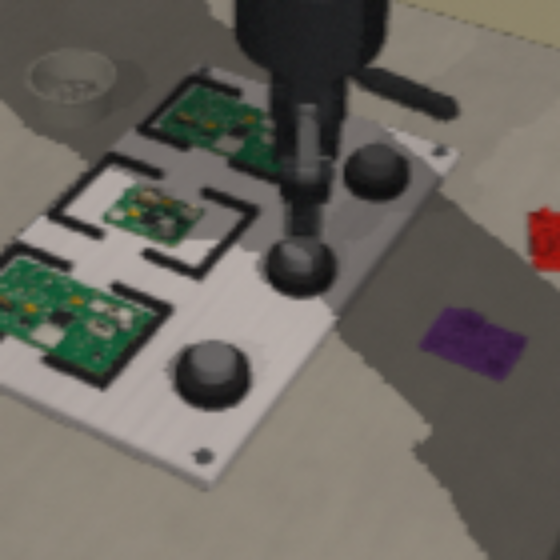

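The tips are just above the middle key at (300,260) in the crop. I'll press slowly and watch the force.

Call:
apply_moves(
  series=[
    [0,0,0.004,0],
    [0,0,0.008,0],
    [0,0,0.011,0],
    [0,0,0.013,0],
    [0,0,0.014,0],
    [0,0,0.015,0],
    [0,0,0.015,0],
    [0,0,0.015,0],
  ],
)

```text
clock: 8.05
ee_pos: [0.4839, -0.1807, 0.0373]
eef_rot: [-3.141, 0.0, 0.444]
force: [-2.0, -0.8, 4.0]
finger_gap: 0.002
gripper_force: 1.6
```

Call:
apply_moves(
  series=[
    [0,0,0.001,0],
    [0,0,0.002,0],
    [0,0,0.002,0],
    [0,0,0.002,0],
    [0,0,0.002,0],
  ],
)

```text
clock: 8.68
ee_pos: [0.484, -0.1807, 0.0358]
eef_rot: [3.141, 0.0, 0.444]
force: [-5.9, 1.7, 17.5]
finger_gap: 0.001
gripper_force: 9.1
```

The force jumped from 4 N to 17.5 N, so the key is fully down. Now I let it up and draw away.

Call:
apply_moves(
  series=[
    [0,0,-0.005,0],
    [0,0,-0.015,0],
    [0,0,-0.035,0],
    [0,0,-0.06,0],
    [0,0,-0.09,0],
    [0,0,-0.12,0],
    [0,0,-0.14,0],
    [0,0,-0.15,0],
    [0,0,-0.15,0],
    [0,0,-0.15,0],
  ],
)

```text
clock: 9.93
ee_pos: [0.4836, -0.1805, 0.1845]
eef_rot: [-3.141, 0.001, 0.444]
force: [0.2, 0.5, -0.1]
finger_gap: -0.006
gripper_force: 0.0
```

Run:
```python
from h import *
print(arm.get_state()["force"])
im,d=arm.get_image("scene");cv2.imwrite("pics/s4.png",cv2.resize(im[130:290,200:400],None,fx=4,fy=3.7))
```

```text
[ 0.23588066  0.49652267 -0.07475342]
```

View pics/s4.png

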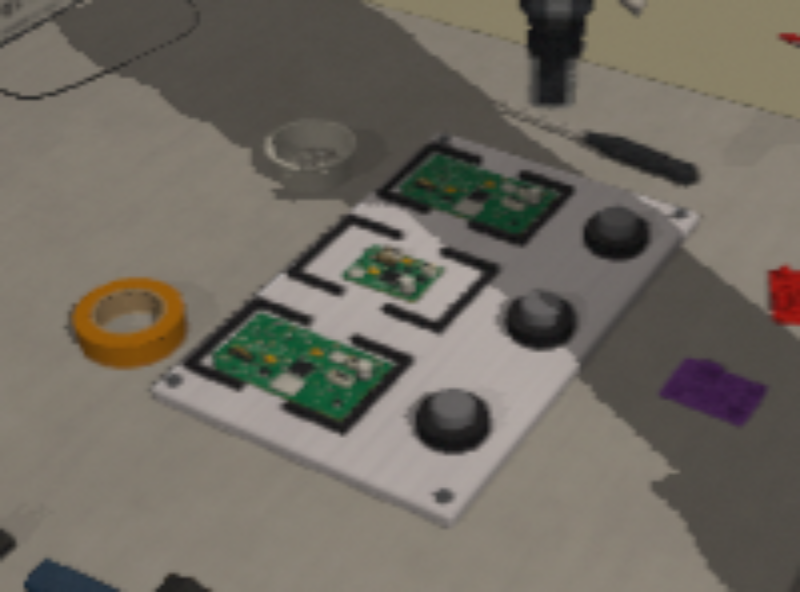

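The three boards, cup, tape roll and driver are where they were. The middle key at (540,318) is back up and the gripper is clear.

```bash
python3 -c "
from plant import arm
print(arm.job_done())"
```

```text
the job is handed in; nothing more can be done
None
```

I pointed out the small board in the middle nest for 2.5 s, pressed its key fully down and released it, drew the arm clear with nothing else disturbed, and handed the job in; no verdict was returned.

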